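# Slide a chestnut serving board out over the ledge

### The arm

A 7-joint arm with a two-finger parallel gripper is mounted at the origin on the work surface. World frame = base frame: x ahead of the robot, y to its left, z up, the work surface at z = 0. Lengths are in m, angles in rad, forces in N, time in s.
With the tool pointing down it reaches from about 0.425 to 0.925 m from the base axis. Payload 6.8 kg.
Tool frame: the origin (TCP) lies at the very end of the fingers, on their centre line; the grasp point (between the pads) lies 19 mm behind it; z points along the fingers, y is the line along which they close (so a half turn about z gives the same grasp; the last joint's range is limited). The gripper opens to 85 mm and grips with 20 to 120 N. Pads are 22 mm wide; open, the fingers measure 114 mm over their backs; the gripper's body (76 mm by 85 mm) begins 54 mm behind the grasp point. The pads swing forward as they close: fully open they stand 13 mm farther back than shut.
Start: joints at [-1.233, 0.477, 0.022, 1.555, -0.011, 1.109, -0.083], TCP at [0.291, 0.609, 0.231] pointing down, gripper open.
Joint ranges: [-2.96, 2.96], [-0.34, 2.1], [-1.41, 1.46], [0.24, 2.44], [-1.37, 4.51], [0.17, 1.92], [-2.96, 2.96]. Speed limits (rad/s): [2.39, 2.39, 3.14, 3.14, 3.14, 3.14, 3.14].

### API

Orientations are given as a rotation vector (axis times angle).
In Python, from bench import get_obs, viewer, r gives the robot as it stands. The module is installed in compiled form; this text tells all that it offers.
- The arm moves only by the tool play_rows, never from a script. Its argument "commands" is a list that holds one entry, the list of rows, each a list of 5 numbers: the gripper's target within -1 to 1 (shut at 1, half-way at 0, fully open at -1), then the shift along the tool's x, y, z scaled (see below), then the turn about the tool's z scaled (see below). A call has 1 to 12 rows; each row is the pose to reach, as a shift and turn from the pose commanded when the call began, along the tool's axes at that moment; what a row does not reach only later rows make up. The controller multiplies each number of a shift by 0.2 m and each number of a turn by pi/2 rad. A row lasts 1/12 s, in which the tool goes at most 41.7 mm and 7.16 degrees, less where a joint would pass 70% of its speed; a pose out of reach is approached as far as the arm can. A call with a number of a shift or a turn outside -1 to 1 is refused whole. A call with a gripper value outside its range is refused whole. The fingers move at their own pace and stop on an object; "grip_force" is the grip in N (left out, the last holds). Time passes only in rows, so rows that repeat a pose let the fingers close. It gives the time, the measured TCP pose, the force, the opening and the grip force at its end, in the units of the state.
- get_obs(): the state, without advancing time (a new reading comes with each control period).
- viewer.grab_frame(name): name is "scene" or "top" or "wrist"; returns a dict with "pixels" (384x512x3 uint8, red, green, blue), "fovy" (degrees; the focal length in pixels is half the picture's height over the tangent of half this angle, whatever the lens; pixels are square), "cx", "cy" (the principal point, pixels), "world_to_cam" (4x4, takes a point from world to camera coordinates); the wrist camera has in their place "hand_eye" (4x4, takes a point from camera to tool coordinates, whose origin is the TCP and whose axes are the flange's). Camera axes: x right, y up, looking along -z (the intrinsics and any distortion apply to the point x, -y, -z); pixel columns grow to the right and rows downward; lengths in m; the calibration is good to about 2 mm. A picture is of the moment at which its call begins: read the wrist's pose just before it. There is no depth.
- r.hand_in(): hands the job in; it is judged then, once.
Trained networks look in a picture, given as the dict that the camera call returned (one of the last four; its "shot" number tells which), for a name from the list of things; names that differ only in an ending like _2 or _b are one class to them, and where a whole thing is asked for, a point or a joint stands for the part that bears it (a point fixed in the world has none). Each returns a list of dicts, best first, with "score" (0 to 1); they miss things now and then, are a little off and sometimes report something else, mostly with a low value. They report only what shows in the picture. A call takes as long as a camera call. They do not tell look-alikes from the thing itself.
- viewer.trace(picture, thing): "pixels" (384x512 bool, what is visible of it) and "rect" ([left, top, right, bottom] in pixels, round what is visible of it).
The state is a dict: "clock": time; "joints": joint angles; "qvel": joint speeds; "tau": joint torques, N m; "tcp_pos": TCP position; "orientation": TCP orientation; "contact_force": force on the tool from outside, world axes, zero at the start; "moment": the same for the moment, N m; "grip_width": finger opening in m; "gripper_force": force on a finger pad.
Only numpy, scipy, OpenCV 4.12 (cv2) and the standard library are available. Lean on these libraries where they do the work, as an engineer would, in place of code of your own. Each camera call takes 0.05 s, during which the arm holds its last target. There are 200 camera calls.

### The job

A portion dish of chestnuts stands on the grooved wooden serving board. Without lifting or tilting the board, push it flat with the fingers across the metal serving ledge until its front end sticks out 40 mm (within 8 mm) past the ledge's far, customer-side edge, square to that edge, so that the groove across the board lies over the edge. Do not touch the dish, which must ride along upright on the middle of the board, leave the other things where they stand, and finish clear of everything.

Things in the scene. Friction and masses are not known exactly. Their poses are not given: they have to be found in the camera images.
- ledge_edge (a point): The middle of the top rim of the far (customer-side) edge of the serving ledge, a fixed flat-topped sheet-metal bench 300 mm deep and 460 mm long whose top lies 60 mm above the work surface. The ledge is placed and turned anew each time. Axes of this point: x points horizontally out past the edge (away from the robot, square to the edge), y runs along the edge, z up; the ledge's top is at z = 0 here and reaches 300 mm back (x from -300 mm to 0) and 230 mm to either side.
- board: The serving board: a loose, flat, pale wooden rectangle 160 mm long (its x) by 120 mm wide (its y) and 8 mm thick, about 0.25 kg, lying flat on the ledge, with a thin dark groove across its upper face 40 mm behind its front end. Origin at the centre of its underside; its x axis points to its front end, roughly towards the customer-side edge (at the start turned up to 0.3 rad from square). At the start its front end lies 10 to 70 mm short of the edge.
- board_front (a point): The middle of the lower rim of the board's front end: 80 mm ahead of the board's origin along its x, at its underside. Axes as the board's.
- dish: Origin at the centre of the underside of the portion dish: a round steel dish 72 mm across and 24 mm high heaped with brown chestnuts to about 50 mm high, about 0.16 kg, standing loose near the middle of the board. It rides along by friction.
- shaker: Bystander: steel salt shaker, 42 mm across, 62 mm high, standing on the ledge beside the board. Origin at the centre of its underside.
- coaster: Bystander: round cork coaster, 70 mm across, 7 mm thick, lying on the ledge beside the board. Origin at the centre of its underside.
- tin: Bystander: small metal can, 52 mm across, 60 mm high, standing on the ledge beside the board. Origin at the centre of its underside.
- mug: Bystander: white mug, 76 mm across, 85 mm high, on the table at the left. Origin at the centre of its underside.
- tongs: Bystander: steel tongs 260 mm long lying on the table at the right. Origin on the table under their middle.
- saltjar: Bystander: glass jar with a metal cap, 70 mm across, 100 mm high, on the table to the right of the ledge. Origin at the centre of its underside.
Mind the look-alikes: they are no part of the job. There is more than one size of the board; the job needs the smaller. Of the things that look like the dish, the larger one is meant.

How it is judged:
By the outcome, as a careful person would: the job done as asked, in the order asked, and still so for the second after the job is handed in, with the robot touching nothing.
It also fails if it takes over 54 s, if anything falls off the work surface, if the arm or the gripper's body presses on something with over 40 N, if the wrist force passes 120 N, or if a joint passes its speed limit or range.

## Working session

There is one attempt and no reset: what is moved stays moved. The work goes in short steps, Python scripts to look and compute and a tool call to move; the robot and the scene stay as the last step left them, time stands still between calls to the robot, and variables do not carry over. Pictures are saved under pics/ and viewed, at most 10 in all, crops included, and the job is handed in when it is done.

Besides the shell and the picture viewer there is one more tool, called after "Call:" by a JSON object that holds its "fn" and its "kwargs", one argument or row to a line. play_rows: Moves the arm, as the interface text tells. Shifts and turns lie within -1 to 1; 1 stands for 0.2 m of shift or pi/2 rad of turn. Its arguments: {"type":"object","properties":{"commands":{"type":"array","items":{"type":"array","items":{"type":"array","items":{"type":"number","minimum":-1,"maximum":1}}}},"grip_force":{"type":"number"}},"required":["commands"]}

```bash
mkdir -p pics; python3 - <<'E'
from bench import get_obs, viewer, r
import cv2,numpy as np
o=get_obs();print({k:np.round(v,3) for k,v in o.items()})
for n in("scene","top"):
    p=viewer.grab_frame(n);cv2.imwrite(f"pics/{n}0.png",p["pixels"][:,:,::-1])
    print(n,p["fovy"],p["cx"],p["cy"],np.round(p["world_to_cam"],4).tolist(),[k for k in p])
    for t in("board","dish","shaker","coaster","tin","mug"):
        print(t,[(round(float(d["score"]),2),d["rect"]) for d in viewer.trace(p,t)])
E
```

```text
{'clock': np.float64(0.0), 'joints': array([-1.233,  0.478,  0.022,  1.556, -0.012,  1.109, -0.083]), 'qvel': array([-0.   , -0.   , -0.001,  0.001, -0.001, -0.001, -0.001]), 'tau': array([-0.0000e+00, -5.9646e+01,  1.6080e+00, -2.8119e+01,  1.2000e-02,
        9.0000e-03,  0.0000e+00]), 'tcp_pos': array([0.291, 0.608, 0.23 ]), 'orientation': array([-6.940e-01, -3.064e+00,  3.000e-03]), 'contact_force': array([0.092, 0.796, 0.675]), 'moment': array([ 0.021, -0.007, -0.001]), 'gripper_force': np.float64(0.0), 'grip_width': np.float64(0.085)}
scene 52.508490521964816 261.04005285600533 192.13368290307542 [[-0.6722, 0.74, -0.0237, 0.3597], [-0.4098, -0.3452, 0.8443, 0.16], [0.6166, 0.5773, 0.5353, -1.5733], [0.0, 0.0, 0.0, 1.0]] ['pixels', 'fovy', 'cx', 'cy', 'world_to_cam', 'shot']
board [(0.84, [218.0, 181.9, 277.5, 214.5]), (0.67, [349.1, 179.1, 413.7, 223.8])]
dish [(0.86, [236.6, 181.8, 258.7, 205.8]), (0.66, [195.9, 248.6, 215.2, 264.4])]
shaker [(0.51, [289.4, 195.4, 304.6, 220.6])]
coaster [(0.6, [205.5, 164.8, 226.8, 174.0]), (0.46, [173.6, 152.4, 336.9, 258.2])]
tin [(0.91, [256.1, 209.0, 274.2, 237.7])]
mug [(0.9, [423.9, 214.2, 463.2, 256.9])]
top 46.033975787507465 261.7322643845618 189.53843476174262 [[0.0111, -0.9999, -0.007, -0.0012], [0.9957, 0.0104, 0.0919, -0.5436], [-0.0918, -0.008, 0.9957, -1.6305], [0.0, 0.0, 0.0, 1.0]] ['pixels', 'fovy', 'cx', 'cy', 'world_to_cam', 'shot']
board [(0.91, [249.8, 160.3, 286.9, 203.4]), (0.88, [161.2, 242.7, 217.0, 303.5])]
dish [(0.68, [242.6, 115.6, 260.1, 127.4]), (0.62, [256.4, 167.9, 278.8, 190.6]), (0.38, [217.3, 145.8, 235.3, 162.4])]
shaker [(0.66, [212.9, 182.5, 228.6, 193.8])]
coaster [(0.53, [319.7, 188.7, 337.1, 205.0])]
tin [(0.58, [216.9, 146.9, 234.3, 160.7])]
mug [(0.95, [114.3, 231.1, 139.5, 256.8]), (0.22, [217.4, 145.9, 235.2, 161.8])]
```

```bash
python3 - <<'E'
import cv2
a=cv2.imread("pics/top0.png")
cv2.imwrite("pics/topc.png",cv2.resize(a[95:310,150:370],None,fx=2.7,fy=2.7,interpolation=cv2.INTER_CUBIC))
E
```

```text
(no output)
```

View pics/topc.png

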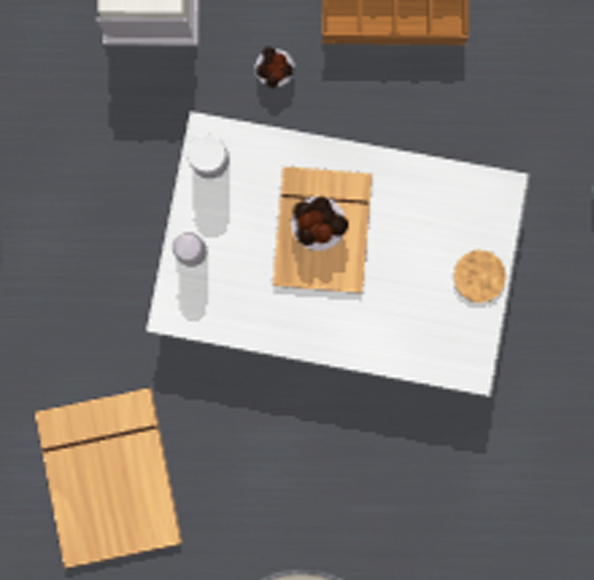

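View pics/scene0.png

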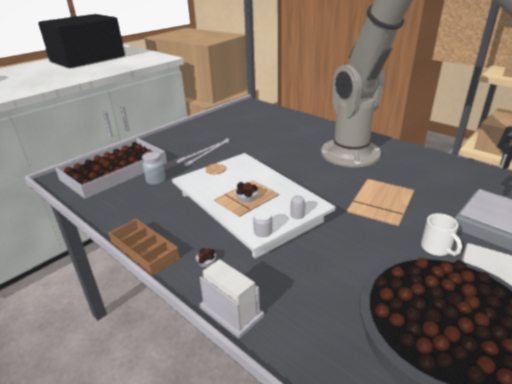

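The crop shows two boards. The one on the ledge at top px (268,182) carries the dish and is the smaller. The one on the table at (189,273) is larger. The dish on the board at (267,179) is larger than the one at (251,121), so I want the on-ledge board and its dish. The groove is near the far end.

```bash
cat > h.py <<'E'
from bench import get_obs, viewer, r
import cv2,numpy as np
from scipy.optimize import least_squares
from scipy.spatial.transform import Rotation as R
def w2c(p,o=None):
    if "world_to_cam" in p: return np.array(p["world_to_cam"])
    T=np.eye(4);T[:3,:3]=R.from_rotvec(o["orientation"]).as_matrix();T[:3,3]=o["tcp_pos"]
    return np.linalg.inv(T@np.array(p["hand_eye"]))
def back(p,uv,z,o=None):
    T=np.linalg.inv(w2c(p,o));f=192/np.tan(np.radians(p["fovy"])/2)
    uv=np.atleast_2d(uv).astype(float)
    d=np.c_[(uv[:,0]-p["cx"])/f,-(uv[:,1]-p["cy"])/f,-np.ones(len(uv))]@T[:3,:3].T
    return (T[:3,3]+d*((z-T[2,3])/d[:,2])[:,None])[:,:2]
def proj(p,X,o=None):
    T=w2c(p,o);f=192/np.tan(np.radians(p["fovy"])/2)
    c=np.atleast_2d(X)@T[:3,:3].T+T[:3,3]
    return np.c_[p["cx"]+f*c[:,0]/-c[:,2],p["cy"]-f*c[:,1]/-c[:,2]]
def contour(m):
    c=max(cv2.findContours(m.astype(np.uint8),cv2.RETR_EXTERNAL,cv2.CHAIN_APPROX_NONE)[0],key=cv2.contourArea)[:,0]
    return c[(c[:,0]>1)&(c[:,0]<510)&(c[:,1]>1)&(c[:,1]<382)]
def rectfit(P,x0,L,W,free=False):
    # x0: centre x,y,yaw ; signed distance to rectangle
    def res(q):
        c,s=np.cos(q[2]),np.sin(q[2]);d=P-q[:2]
        a=np.abs(np.c_[d@[c,s],d@[-s,c]])-np.array([q[3] if free else L,q[4] if free else W])/2
        return np.where(a.max(1)>0,np.hypot(*np.maximum(a,0).T),a.max(1))
    x0=list(x0)+([L,W] if free else [])
    s=least_squares(res,x0,loss="soft_l1",f_scale=.002)
    return s.x,np.median(abs(res(s.x)))
E
python3 - <<'E'
from h import *
for n in("top","scene"):
    p=viewer.grab_frame(n)
    im=p["pixels"].astype(int)
    for d in viewer.trace(p,"board")[:2]:
        P=back(p,contour(d["pixels"]),.068)
        print(n,"board",[np.round(rectfit(P,[*P.mean(0),0.],.16,.12,f)[0],4) for f in(0,1)])
    c=proj(p,[[.55,-.05,.06]])[0]
    m=((im.min(2)>(200 if n=="top" else 190))).astype(np.uint8)
    m=cv2.morphologyEx(m,cv2.MORPH_CLOSE,np.ones((3,3)))
    k,l,s,_=cv2.connectedComponentsWithStats(m); 
    w=proj(p,[[.66,-.1,.06]])[0].round().astype(int);print(w,l[w[1],w[0]],s[l[w[1],w[0]]])
    P=back(p,contour(l==l[w[1],w[0]]),.06)
    print("ledge",[(np.round(q,4),e) for q,e in[rectfit(P,[*P.mean(0),-.2],.3,.46,f) for f in(0,1)]])
    for t,z in(("dish",.092),("tin",.12),("shaker",.122),("coaster",.067)):
        print(t,[(round(float(d["score"]),2),np.round(back(p,np.array(d["rect"]).reshape(2,2).mean(0),z),3).tolist()) for d in viewer.trace(p,t)])
E
```

```text
top board [array([0.2485, 0.2583, 0.2203]), array([0.2487, 0.2554, 0.2207, 0.2026, 0.1517])]
top board [array([ 0.5761, -0.0201, -0.064 ]), array([ 0.5761, -0.0202, -0.0636,  0.1564,  0.1173])]
[291 157] 8 [ 205  137  140  104 8027]
ledge [(array([ 0.5468, -0.0425, -0.1749]), np.float64(0.0025439045744786726)), (array([ 0.5467, -0.0425, -0.1751,  0.2953,  0.4544]), np.float64(0.0008197641321670279))]
dish [(0.58, [[0.577, -0.02]]), (0.51, [[0.778, 0.049]])]
tin [(0.57, [[0.626, -0.41]]), (0.51, [[0.656, 0.127]])]
shaker []
coaster [(0.83, [[0.507, -0.226]])]
scene board [array([ 0.5825, -0.0179, -0.0531]), array([ 0.5825, -0.0162, -0.0815,  0.1582,  0.1134])]
[209 200] 5 [ 173  154  161  102 5612]
ledge [(array([ 0.5513, -0.0407, -0.1766]), np.float64(0.001567617764275192)), (array([ 0.5514, -0.0401, -0.1759,  0.3003,  0.4539]), np.float64(0.001114850683612001))]
dish [(0.86, [[0.584, -0.012]]), (0.84, [[0.856, 0.119]])]
tin [(0.82, [[0.698, 0.162]])]
shaker [(0.81, [[0.59, 0.189]])]
coaster [(0.63, [[0.525, -0.222]])]
```

Call:
{"fn": "play_rows", "kwargs": {
  "commands": [
    [[0,-0.71,-0.81,0,0],[0,-0.71,-0.81,0,0],[0,-0.71,-0.81,0,0],[0,-0.71,-0.81,0,0],[0,-0.71,-0.81,0,0],[0,-0.71,-0.81,0,0],[0,-0.71,-0.81,0,0]]
  ]
}}

```text
clock: 1.88
tcp_pos: [0.3511, 0.3982, 0.2318]
orientation: [0.703, 3.061, -0.001]
contact_force: [-0.5, 0.1, 0.1]
grip_width: 0.0426
gripper_force: 0.0
```

Call:
{"fn": "play_rows", "kwargs": {
  "commands": [
    [[0,-0.71,-0.81,0,0],[0,-0.71,-0.81,0,0],[0,-0.71,-0.81,0,0],[0,-0.71,-0.81,0,0],[0,-0.71,-0.81,0,0],[0,-0.71,-0.81,0,0],[0,-0.71,-0.81,0,0]]
  ]
}}

```text
clock: 2.47
tcp_pos: [0.4086, 0.1929, 0.2317]
orientation: [0.701, 3.062, 0.001]
contact_force: [-0.0, 0.1, 0.0]
grip_width: 0.0426
gripper_force: 0.0
```

Call:
{"fn": "play_rows", "kwargs": {
  "commands": [
    [[0,-0.71,-0.81,0,-0.24],[0,-0.71,-0.81,0,-0.24],[0,-0.71,-0.81,0,-0.24],[0,-0.71,-0.81,0,-0.24],[0,-0.71,-0.81,0,-0.24],[0,-0.71,-0.81,0,-0.24],[0,-0.71,-0.81,0,-0.24],[0,-0.71,-0.81,0,-0.24],[0,-0.71,-0.81,0,-0.24]]
  ]
}}

```text
clock: 3.22
tcp_pos: [0.4665, -0.0104, 0.2312]
orientation: [0.103, 3.14, 0.001]
contact_force: [-0.9, 0.5, -0.2]
grip_width: 0.0427
gripper_force: 0.0
```

```bash
python3 - <<'E'
from h import *
o=get_obs();print(o["clock"],o["tcp_pos"],o["orientation"],o["grip_width"],o["contact_force"])
p=viewer.grab_frame("wrist");cv2.imwrite("pics/w1.png",p["pixels"][:,:,::-1]);print(np.round(p["hand_eye"],3),p["fovy"])
for t in("board","dish"):
  for d in viewer.trace(p,t): print(t,d["score"],d["rect"])
E
```

```text
3.2167 [ 0.46645871 -0.01035405  0.23120434] [1.02713830e-01 3.13990190e+00 9.04700289e-04] 0.042653159837055185 [-0.92703651  0.52361167 -0.16407286]
[[-0.001  0.946  0.323  0.083]
 [ 1.     0.     0.001  0.001]
 [ 0.001  0.323 -0.946 -0.142]
 [ 0.     0.     0.     1.   ]] 63.4731689261675
board 0.79 [441.8, 0.0, 512.0, 50.0]
board 0.71 [192.5, 191.9, 305.4, 321.0]
dish 0.82 [214.7, 243.2, 289.9, 310.9]
```

View pics/w1.png

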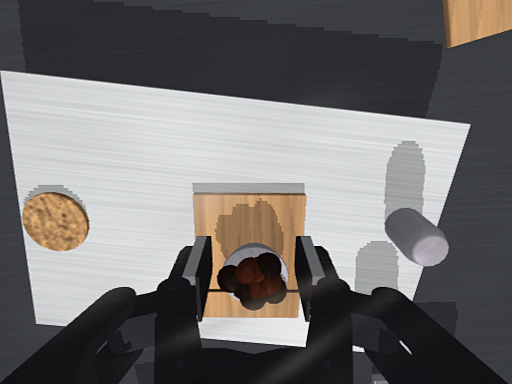

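The wrist view shows the board's rear end at row 192, groove at row 291, front at about row 319, and the ledge's far edge at about row 345. The dish sits near the middle, and the space behind the board is free.

```bash
cat >> h.py <<'E'
def relmeas(n="wrist",save=None,ledge=True):
    o=get_obs();p=viewer.grab_frame(n)
    if save: cv2.imwrite(save,p["pixels"][:,:,::-1])
    best=min(((rectfit(P,[*P.mean(0),-.1],.16,.12,1)[0],P) for P in [back(p,contour(d["pixels"]),.068,o) for d in viewer.trace(p,"board")] if len(P)>40),key=lambda t:np.hypot(*(t[0][:2]-[.6,-.03])))
    q=rectfit(best[1],best[0][:3],.158,.118)[0]
    print(n,"t",o["clock"],"board",np.round(q,4),"free",np.round(best[0],4))
    for d in viewer.trace(p,"dish"): print(" dish",round(float(d["score"]),2),np.round(back(p,np.array(d["rect"]).reshape(2,2).mean(0),.09,o),3))
    if ledge:
        im=p["pixels"].astype(int);m=(im.min(2)>(200 if n=="top" else 150)).astype(np.uint8)
        m=cv2.morphologyEx(m,cv2.MORPH_CLOSE,np.ones((3,3)));l=cv2.connectedComponents(m)[1]
        w=proj(p,[[.62,-.15,.06] if n=="top" else [.5,-.13,.06]],o)[0].round().astype(int)
        P=back(p,contour(l==l[w[1],w[0]]),.06,o);L=rectfit(P,[.547,-.0425,-.175],.298,.457)[0]
        u=np.array([np.cos(L[2]),np.sin(L[2])]);F=q[:2]+.08*np.array([np.cos(q[2]),np.sin(q[2])])
        print(" ledge",np.round(L,4),"front-edge",round(float((F-L[:2])@u-.15),4),"yaw rel",round(q[2]-L[2],4))
    return o,p,q
E
python3 - <<'E'
from h import *
relmeas("wrist");relmeas("top")
E
```

```text
wrist t 3.3667 board [ 0.5772 -0.0639  0.6142] free [ 0.5984 -0.0168  0.588   0.0761  0.0724]
 dish 0.64 [[ 0.584 -0.017]]
 ledge [ 0.5459 -0.0445 -0.1824] front-edge -0.0598 yaw rel 0.7966
top t 3.5167 board [ 0.574  -0.0209 -0.0627] free [ 0.4083 -0.0123 -0.0561  0.4897  0.1106]
 dish 0.81 [[ 0.58  -0.012]]
 dish 0.68 [[0.785 0.046]]
 ledge [ 0.546  -0.0426 -0.1742] front-edge -0.0466 yaw rel 0.1115
```

Call:
{"fn": "play_rows", "kwargs": {
  "commands": [
    [[0,0,0,0.4,0],[0,0,0,0.6,0],[0,0,0,0.7,0],[0,0,0,0.78,0],[0,0,0,0.8,0],[0,0,0,0.8,0],[0,0,0,0.8,0]]
  ]
}}

```text
clock: 4.25
tcp_pos: [0.4668, -0.0132, 0.0725]
orientation: [0.109, 3.138, 0.0]
contact_force: [0.6, 0.5, 0.5]
grip_width: 0.043
gripper_force: 0.0
```

Call:
{"fn": "play_rows", "kwargs": {
  "commands": [
    [[0,0,0,0.01,0],[0,0,0,0.02,0],[0,0,0,0.025,0],[0,0,0,0.025,0],[0,0,0,0.025,0]]
  ]
}}

```text
clock: 4.67
tcp_pos: [0.4662, -0.013, 0.0668]
orientation: [0.108, 3.139, 0.001]
contact_force: [-0.0, -0.6, -0.4]
grip_width: 0.0427
gripper_force: 0.0
```

Call:
{"fn": "play_rows", "kwargs": {
  "commands": [
    [[0,0,0,0.008,0],[0,0,0,0.015,0],[0,0,0,0.015,0],[0,0,0,0.015,0]]
  ]
}}

```text
clock: 5.0
tcp_pos: [0.4657, -0.0132, 0.0632]
orientation: [-0.108, -3.139, 0.0]
contact_force: [-1.2, -0.2, 0.4]
grip_width: 0.0423
gripper_force: 0.0
```

Call:
{"fn": "play_rows", "kwargs": {
  "commands": [
    [[0,0,0,0.005,0],[0,0,0,0.01,0],[0,0,0,0.01,0],[0,0,0,0.01,0]]
  ]
}}

```text
clock: 5.33
tcp_pos: [0.4658, -0.0131, 0.0612]
orientation: [-0.108, -3.139, 0.0]
contact_force: [-0.8, 0.3, -0.1]
grip_width: 0.0427
gripper_force: 0.0
```

Call:
{"fn": "play_rows", "kwargs": {
  "commands": [
    [[0,0,0,0.005,0],[0,0,0,0.01,0],[0,0,0,0.01,0],[0,0,0,0.01,0]]
  ]
}}

```text
clock: 5.67
tcp_pos: [0.4658, -0.0131, 0.0592]
orientation: [-0.108, -3.14, 0.0]
contact_force: [-0.1, 0.2, 0.4]
grip_width: 0.0425
gripper_force: 0.0
```

Call:
{"fn": "play_rows", "kwargs": {
  "commands": [
    [[0,0,0,0.005,0],[0,0,0,0.005,0],[0,0,0,0.005,0]]
  ]
}}

```text
clock: 5.92
tcp_pos: [0.4658, -0.0131, 0.0583]
orientation: [-0.108, -3.14, -0.0]
contact_force: [0.2, -0.2, 1.1]
grip_width: 0.0426
gripper_force: 0.0
```

Call:
{"fn": "play_rows", "kwargs": {
  "commands": [
    [[0,0,0,0.005,0],[0,0,0,0.005,0],[0,0,0,0.005,0]]
  ]
}}

```text
clock: 6.17
tcp_pos: [0.4659, -0.0131, 0.0581]
orientation: [-0.108, -3.14, -0.001]
contact_force: [-3.3, 0.2, 13.5]
grip_width: 0.0423
gripper_force: 7.2
```

Call:
{"fn": "play_rows", "kwargs": {
  "commands": [
    [[0,0,0,0.005,0],[0,0,0,0.005,0],[0,0,0,0.005,0]]
  ]
}}

```text
clock: 6.42
tcp_pos: [0.4659, -0.0132, 0.0581]
orientation: [-0.109, -3.14, -0.002]
contact_force: [-9.1, 0.4, 29.9]
grip_width: 0.0426
gripper_force: 14.6
```

Call:
{"fn": "play_rows", "kwargs": {
  "commands": [
    [[0,0,0,-0.02,0],[0,0,0,-0.02,0],[0,-0.02,0,-0.02,0],[0,-0.04,0,-0.02,0],[0,-0.06,0,-0.02,0],[0,-0.07,0,-0.02,0],[0,-0.08,0,-0.02,0],[0,-0.09,0,-0.02,0],[0,-0.1,0,-0.02,0],[0,-0.11,0,-0.02,0],[0,-0.12,0,-0.02,0],[0,-0.12,0,-0.02,0]]
  ]
}}

```text
clock: 7.42
tcp_pos: [0.4898, -0.0148, 0.0602]
orientation: [-0.108, -3.139, 0.0]
contact_force: [-1.1, 0.1, -0.7]
grip_width: 0.0428
gripper_force: 0.6
```

```bash
python3 - <<'E'
from h import *
o=get_obs();p=viewer.grab_frame("wrist");print(o["clock"],o["contact_force"],o["tcp_pos"])
cv2.imwrite("pics/w2.png",p["pixels"][:,:,::-1])
relmeas("top")
E
```

```text
7.4167 [-1.09312324  0.06914292 -0.65346375] [ 0.48984341 -0.01483989  0.06016969]
top t 7.4667 board [ 0.5788 -0.0217 -0.0705] free [ 0.6191 -0.0255 -0.0561  0.0778  0.1179]
 dish 0.71 [[0.785 0.041]]
 dish 0.67 [[ 0.59 -0.02]]
 ledge [ 0.5461 -0.0425 -0.1741] front-edge -0.0418 yaw rel 0.1037
```

View pics/w2.png

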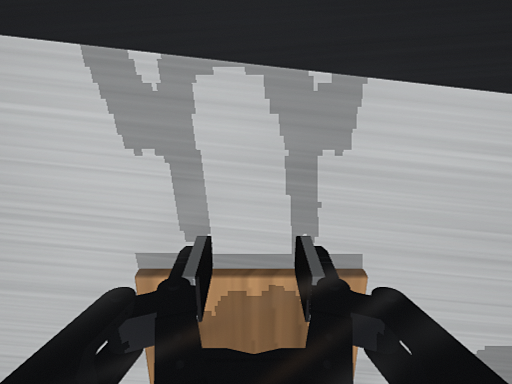

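Flush contact: the finger tips sit at the board's rear edge (row 269), and the board is level. Next I push forward while turning it.

Call:
{"fn": "play_rows", "kwargs": {
  "commands": [
    [[0,-0.01,0,0,0.002],[0,-0.025,0,0,0.005],[0,-0.04,0,0,0.008],[0,-0.055,0,0,0.012],[0,-0.07,-0.001,0,0.016],[0,-0.085,-0.001,0,0.02],[0,-0.1,-0.002,0,0.024],[0,-0.115,-0.002,0,0.028],[0,-0.13,-0.003,0,0.031],[0,-0.14,-0.004,0,0.033],[0,-0.148,-0.004,0,0.034],[0,-0.15,-0.004,0,0.034]]
  ]
}}

```text
clock: 8.62
tcp_pos: [0.52, -0.0178, 0.0603]
orientation: [0.192, 3.136, -0.0]
contact_force: [-1.1, 0.3, 0.3]
grip_width: 0.0432
gripper_force: 0.9
```

Call:
{"fn": "play_rows", "kwargs": {
  "commands": [
    [[0,-0.01,0,0,0.002],[0,-0.025,0,0,0.005],[0,-0.04,0,0,0.008],[0,-0.055,0,0,0.012],[0,-0.07,-0.001,0,0.016],[0,-0.085,-0.001,0,0.02],[0,-0.1,-0.002,0,0.024],[0,-0.115,-0.002,0,0.028],[0,-0.13,-0.003,0,0.031],[0,-0.14,-0.004,0,0.033],[0,-0.148,-0.004,0,0.034],[0,-0.15,-0.004,0,0.034]]
  ]
}}

```text
clock: 9.62
tcp_pos: [0.5496, -0.0222, 0.0603]
orientation: [0.276, 3.129, -0.0]
contact_force: [-1.9, 0.3, -0.2]
grip_width: 0.0429
gripper_force: 0.9
```

```bash
python3 - <<'E'
from h import *
o,p,q=relmeas("top",save="pics/t2.png")
a=p["pixels"][:,:,::-1];cv2.imwrite("pics/t2c.png",cv2.resize(a[120:250,190:350],None,fx=5,fy=4.6,interpolation=cv2.INTER_CUBIC)[:600])
E
```

```text
top t 9.6167 board [ 0.6347 -0.0363 -0.1798] free [ 0.2036  0.0377 -0.1717  1.0333  0.1114]
 dish 0.59 [[0.788 0.045]]
 ledge [ 0.5502 -0.0418 -0.1877] front-edge 0.012 yaw rel 0.0079
```

View pics/t2c.png

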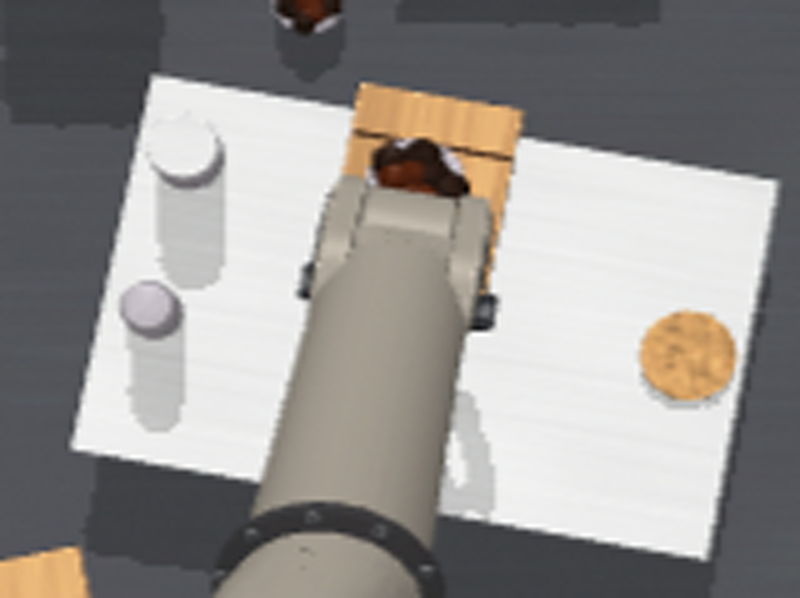

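Front end is past the edge, the groove is still about 20 mm short of it, and the board looks nearly square. I'll push 14 mm more, then back off and lift to measure.

Call:
{"fn": "play_rows", "kwargs": {
  "commands": [
    [[0,-0.01,0,0,0],[0,-0.025,0,0,0],[0,-0.04,0,0,0],[0,-0.055,0,0,0],[0,-0.065,0,0,0],[0,-0.07,0,0,0],[0,-0.07,0,0,0],[0,0,0,0,0],[0,0.05,0,-0.1,0],[0,0.1,0,-0.3,0],[0,0.1,0,-0.5,0],[0,0.1,0,-0.7,0]]
  ]
}}

```text
clock: 10.77
tcp_pos: [0.5291, -0.0188, 0.2018]
orientation: [-0.276, -3.129, 0.001]
contact_force: [0.9, 0.6, 0.3]
grip_width: 0.0429
gripper_force: 0.0
```

Call:
{"fn": "play_rows", "kwargs": {
  "commands": [
    [[0,0.5,0,0,0],[0,1,0,0,0],[0,1,0,0,0],[0,1,0,0,0],[0,1,0,0,0],[0,1,0,0,0],[0,1,0,0,0],[0,1,0,0,0]]
  ]
}}

```text
clock: 11.43
tcp_pos: [0.3341, 0.0166, 0.201]
orientation: [0.275, 3.127, 0.002]
contact_force: [0.8, 0.1, -0.4]
grip_width: 0.0428
gripper_force: 0.0
```

```bash
python3 - <<'E'
from h import *
print(get_obs()["tcp_pos"])
for n in("top","top","scene"):
  try: o,p,q=relmeas(n)
  except Exception as e: print(n,e)
o=get_obs();p=viewer.grab_frame("wrist");cv2.imwrite("pics/w3.png",p["pixels"][:,:,::-1])
E
```

```text
[0.33412054 0.0166102  0.20103558]
top t 11.4333 board [ 0.6531 -0.0397 -0.1716] free [ 0.6531 -0.0399 -0.1683  0.1541  0.1142]
 dish 0.63 [[ 0.653 -0.036]]
 dish 0.58 [[0.785 0.043]]
 ledge [ 0.5453 -0.0409 -0.1738] front-edge 0.036 yaw rel 0.0023
top t 11.5833 board [ 0.6528 -0.0408 -0.176 ] free [ 0.6529 -0.0407 -0.1716  0.1571  0.1142]
 dish 0.9 [[ 0.653 -0.041]]
 dish 0.58 [[0.784 0.046]]
 ledge [ 0.5453 -0.0409 -0.1738] front-edge 0.0359 yaw rel -0.0022
scene t 11.7333 board [ 0.6588 -0.0348 -0.1983] free [ 0.6586 -0.0352 -0.1931  0.1595  0.1204]
 dish 0.97 [[ 0.66  -0.028]]
 dish 0.86 [[0.856 0.12 ]]
 ledge [ 0.5491 -0.0222 -0.1756] front-edge 0.0401 yaw rel -0.0227
```

View pics/w3.png

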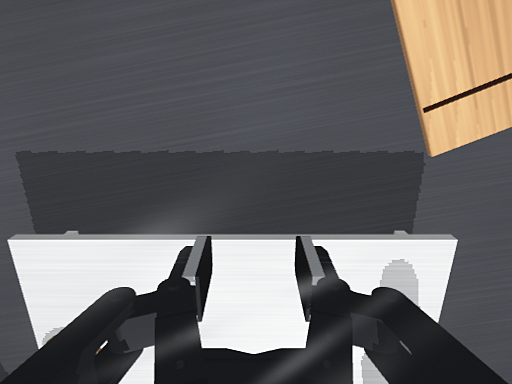

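Call:
{"fn": "play_rows", "kwargs": {
  "commands": [
    [[0,-0.5,0,0,0],[0,-1,0,0,0],[0,-1,0,0,0],[0,-1,0,0,0],[0,-1,0,0,0],[0,-1,0,0,0],[0,-1,0,0,0],[0,-1,0,0.2,0],[0,-1,0,0.4,0],[0,-1,0,0.6,0],[0,-1,0,0.7,0],[0,-1,0,0.7,0]]
  ]
}}

```text
clock: 12.93
tcp_pos: [0.5271, -0.0185, 0.0594]
orientation: [-0.276, -3.125, -0.001]
contact_force: [0.7, 0.1, 0.8]
grip_width: 0.0428
gripper_force: 0.0
```

Call:
{"fn": "play_rows", "kwargs": {
  "commands": [
    [[0,-0.05,0,0,0],[0,-0.1,0,0,0],[0,-0.14,0,0,0],[0,-0.16,0,0,0],[0,-0.17,0,0,0],[0,-0.175,0,0,0],[0,-0.18,0,0,0],[0,-0.185,0,0,0],[0,-0.19,0,0,0],[0,-0.19,0,0,0],[0,-0.19,0,0,0]]
  ]
}}

```text
clock: 13.85
tcp_pos: [0.567, -0.0253, 0.0602]
orientation: [-0.276, -3.129, 0.0]
contact_force: [-0.9, 0.5, -1.3]
grip_width: 0.0425
gripper_force: 0.6
```

Call:
{"fn": "play_rows", "kwargs": {
  "commands": [
    [[0,0.1,0,0,0],[0,0.15,0,-0.1,0],[0,0.2,0,-0.3,0],[0,0.4,0,-0.5,0],[0,0.6,0,-0.7,0],[0,0.8,0,-0.7,0],[0,1,0,-0.7,0],[0,1,0,-0.7,0],[0,1,0,-0.7,0],[0,1,0,-0.7,0]]
  ]
}}

```text
clock: 14.68
tcp_pos: [0.3702, 0.0101, 0.201]
orientation: [0.274, 3.127, 0.004]
contact_force: [0.2, 0.5, -0.9]
grip_width: 0.0425
gripper_force: 0.0
```

```bash
python3 - <<'E'
from h import *
for n in("top","top"):
  o,p,q=relmeas(n)
for t,z in(("tin",.12),("shaker",.122),("coaster",.067)):
  print(t,[np.round(back(p,np.array(d["rect"]).reshape(2,2).mean(0),z),3).tolist() for d in viewer.trace(p,t)])
a=p["pixels"][:,:,::-1];cv2.imwrite("pics/t3.png",cv2.resize(a[120:220,190:350],None,fx=5,fy=5,interpolation=cv2.INTER_CUBIC))
E
```

```text
top t 14.6833 board [ 0.6567 -0.0408 -0.1695] free [ 0.6566 -0.0409 -0.1651  0.1564  0.1148]
 dish 0.9 [[ 0.657 -0.041]]
 dish 0.7 [[0.788 0.046]]
 dish 0.15 [[ 0.372 -0.428]]
 ledge [ 0.5455 -0.041  -0.1739] front-edge 0.0395 yaw rel 0.0045
top t 14.8333 board [ 0.6566 -0.0406 -0.1743] free [ 0.6565 -0.0406 -0.1744  0.1561  0.1165]
 dish 0.83 [[ 0.658 -0.038]]
 dish 0.47 [[0.784 0.045]]
 ledge [ 0.5456 -0.041  -0.174 ] front-edge 0.0393 yaw rel -0.0003
tin [[[0.658, 0.126]]]
shaker []
coaster [[[0.512, -0.226]]]
```

View pics/t3.png

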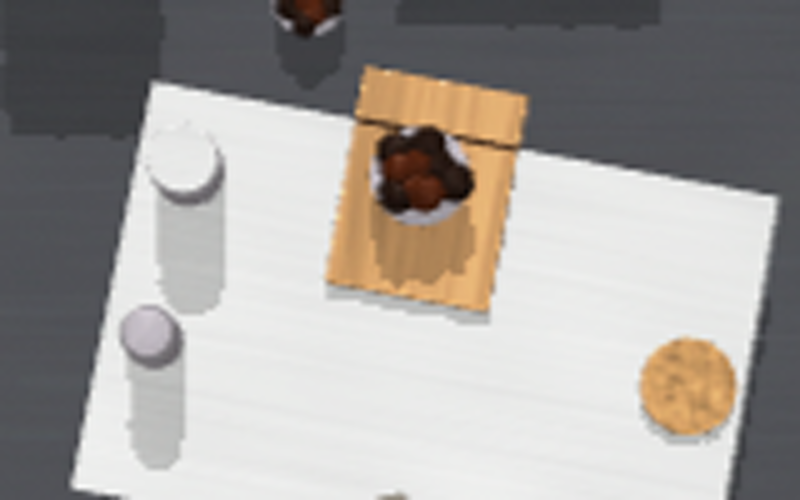

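The groove, from (357,120) to (518,147), lies in line with the ledge edge. The board is square, the dish is centred on it, the bystanders haven't moved and the arm is clear.

```bash
python3 -c "
from bench import r
print(r.hand_in())"
```

```text
the job is handed in; nothing more can be done
None
```

I pushed the board flat until its front end sticks out about 39 mm past the edge, square to within about 0.005 rad, with the dish riding upright in the middle and the arm clear; the job is handed in (no verdict was returned).

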